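# Shut off the tagged air valve in the rigging bench's supply box

## Task

With the fingertips, slide the hatch of the bench's compressed-air box fully aside to its stop, then push the valve handle that carries the round tag disc a quarter turn fully shut. Nothing is to be pinched or lifted and nothing forced hard against its stop; leave the hatch open, the plain valve beside it open as it is, and the things lying about where they are.

Things in the scene. Friction and masses are not known exactly. Their poses are not given: they have to be found in the camera images.
- air_box: Grey steel compressed-air box fixed to the bench, 98 mm high. Origin on the bench; x to its rear (away from the robot), y along its length to the left, z up; yaw varies. It spans x -108..158, y -285..300 mm. The right part (y below 6) is the valve bay under the hatch; a fixed deck closes the left part. Low couplers and a knob jut up to 32 mm from its front, a pipe 52 mm from its left end.
- bay (a point): Centre of the valve bay's mouth, 98 mm above the bench, at x -9, y -135.5 in the box's frame. The bay is open-topped, 182 mm (box x) by 283 mm (box y) inside, floor 4 mm above the bench, and holds two ball valves side by side on a header pipe (top 41 mm up) along its rear wall. Guide rails for the hatch run along y over its front and rear edges, standing to 110 mm and leaving 172 mm between them.
- ledge (a point): Middle of the box's rear ledge (box x 128, y 7.5), 98 mm above the bench, 60 mm wide, behind the hatch's rear guide rail. Small things lie on it, and near its left end a pressure gauge, 52 mm across, stands to 136 mm.
- hatch (a joint): Sliding aluminium hatch, 187 x 293 mm, 4 mm thick, top face 104 mm above the bench. Value in m: 0 = bay covered, grows as it slides along the box's +y, 0.278 = fully open at its stop. Starts 0 to 0.02. About 3 N of friction; it stays where it is left.
- hatch_pull (a point): Middle of the top edge of the -y face of the hatch's pull: an upright flange 6 mm thick, 120 mm long along the box's x, across the middle of the hatch, rising 26 mm above the hatch to 130 mm above the bench. A 3 mm thick foot reaches 22 mm from it to -y. Pushing this face to +y slides the hatch open; the pull moves with it.
- tagged_valve: The marked quarter-turn ball valve, in either valve place of the bay (box x 25, y -205 or -93 mm). Origin on its vertical stem axis at bench level, axes parallel to the box's. The pipe below runs along x, its top 41 mm up; the valve body reaches 19 mm either side of the stem axis and 54 mm up.
- tagged_handle (a joint): Lever with a round steel tag disc, 34 mm across, riveted on top 30 mm from the stem. Turns about the stem axis; rad: 0 = open, along the valve's -x; grows clockwise from above, its end moving to +y, then +x; 1.571 = shut at its stop, along +y. Starts 0 to 0.2. 84 mm long; grip 44 to 84 mm out, 18 mm wide, 62 to 76 mm above the bench. Takes 0.35 N m (5 N at the grip); stays where left.
- tagged_end (a point): Outer end of the tagged handle, on its centre line, 84 mm from the stem axis, 69 mm above the bench.
- plain_valve: The other ball valve, the same but in the other place; its handle has no disc. Origin and axes as for the tagged valve. To stay open.
- plain_handle (a joint): Handle of the plain valve, same sizes and joint values as the tagged handle. Starts 0 to 0.1 (open) and is to stay there.
- ring_gauge: Plain steel ring, 52 mm across, 30 mm bore, 14 mm high, lying on the box's rear ledge; origin under its centre. A bystander.
- roll_pin: Black steel roll pin, 16 mm diameter, 45 mm long, standing upright on the box's rear ledge; origin under its centre. A bystander.
- hook_tip: Yellow crane hook tip casting, about 115 x 70 x 30 mm, lying on the bench past the valve end of the box; origin on its underside, near its middle. A bystander.
- pin_punch: Aluminium pin punch, 125 mm long, 16 mm thick, lying on the bench past the deck end of the box; origin under its middle. A bystander.
- shackle: Steel bow shackle, about 75 x 70 mm, 14 mm thick, lying on the bench in front of the box; origin under its middle. A bystander.
- grease_tin: Closed grease tin, 64 mm diameter, 60 mm high, standing on the bench in front of the box; origin under its centre. A bystander.
- spring_pack: Red latch spring pack, 70 x 30 x 18 mm, lying on the bench in front of the box; origin under its middle. A bystander.

How it is judged:
On the way, in this order (a step that is already met when the one before it is completed fails the run):
1. the hatch is slid fully open while the tagged valve is still open (value of joint hatch above 0.268 m and value of joint tagged_handle below 0.4 rad), for 0.2 s.
2. the tagged handle is pushed shut (value of joint tagged_handle above 1.48 rad and value of joint hatch above 0.26 m), for 0.2 s.
At the end, for the whole second after the job is handed in: The hatch is open to within 18 mm of its stop, the tagged handle is within 5 degrees of fully shut, the plain handle is still open (within 0.2 rad), all at rest, and no bystander lies more than 20 mm from where it was (all of step 2 and value of joint plain_handle below 0.2 rad and velocity of joint hatch below 0.01 m/s and velocity of joint tagged_handle below 0.05 rad/s and distance of each of ring_gauge, roll_pin, hook_tip, pin_punch, shackle, grease_tin, spring_pack from where it was at the start of the episode below 0.02 m); the robot touches nothing.
It fails at once if the plain valve's handle is turned more than 0.2 rad from open (value of joint plain_handle above 0.2 rad).
It fails at once if a bystander is lifted, carried or pushed more than 20 mm (distance of any of ring_gauge, roll_pin, hook_tip, pin_punch, shackle, grease_tin, spring_pack from where it was at the start of the episode above 0.02 m).
It fails at once if the hatch, box or a valve is pinched or pressed by the fingers with more than 60 N (contact force between the fingers and air_box above 60 N or contact force between the fingers and tagged_valve above 60 N or contact force between the fingers and plain_valve above 60 N).
It also fails if it takes over 48 s, if anything falls off the work surface, if the arm or the gripper's body presses on something with over 40 N, if the wrist force passes 120 N, or if a joint passes its speed limit or range.

## Robot

A 6-joint arm with a two-finger parallel gripper is mounted at the origin on the work surface. World frame = base frame: x ahead of the robot, y to its left, z up, the work surface at z = 0. Lengths are in m, angles in rad, forces in N, time in s.
With the tool pointing down it reaches from about 0.35 to 0.95 m from the base axis. Payload 17.4 kg.
Tool frame: the origin (TCP) lies at the centre of the arm's flange, where the gripper is bolted on; the fingertips stand 186 mm ahead of it and the grasp point (between the pads) lies 167 mm ahead of it; z points along the fingers, y is the line along which they close (so a half turn about z gives the same grasp; the last joint's range is limited). The gripper opens to 93 mm and grips with 3 to 60 N. Pads are 15 mm wide; open, the fingers measure 128 mm over their backs; the gripper's body (75 mm by 188 mm) begins 65 mm behind the grasp point.
Start: joints at [-1.154, 0.116, 1.442, -0, 1.584, -0.038], TCP at [0.297, -0.606, 0.405] pointing down, gripper open.
Joint ranges: [-2.83, 2.83], [-0.83, 2.19], [0.07, 2.5], [-1.14, 4.28], [0.01, 3], [-2.97, 2.97]. Speed limits (rad/s): [1.89, 1.89, 2.22, 3.14, 3.14, 3.14].

## Interface

Orientations are given as a unit quaternion [w, x, y, z].
In Python, from plant import state, cams, close_job gives the robot as it stands.
- The arm moves only by the tool drive_tool, never from a script. Its argument "deltas" is one flat list of numbers, 5 for each row, row after row: the opening in per cent of the stroke, from 0 (shut) to 100 (fully open), then the shift along the tool's x, y, z in cm, then the turn about the tool's z in degrees. In form: [fingers, tx, ty, tz, turn, fingers, tx, ty, tz, turn, ...]. A call has 1 to 12 rows; each row is the pose to reach, as a shift and turn from the pose commanded when the call began, along the tool's axes at that moment; what a row does not reach only later rows make up. A row lasts 1/12 s, in which the tool goes at most 41.7 mm and 7.16 degrees, less where a joint would pass 70% of its speed; a pose out of reach is approached as far as the arm can. A call with a gripper value outside its range is refused whole. The fingers move at their own pace and stop on an object; the grip force is fixed at half the most. Time passes only in rows, so rows that repeat a pose let the fingers close. It gives the time, the measured TCP pose, the force, the opening and the grip force at its end, in the units of the state.
- state(): the state, without advancing time (a new reading comes with each control period).
- cams.capture(name): name is "scene" or "top"; returns (picture, depth): 480x640x3 uint8, blue, green, red; 480x640 float32, m along the optical axis (not along the pixel's ray), 0 where there is no reading.
- cams.calibration(name): a dict with "K" (3x3 intrinsics, pixels), "k1" (the pictures are not rectified: a ray, as slopes to the right and down, at radius r is drawn at 1 + k1 r^2 times it, then the intrinsics apply), "R" (3x3) and "t" (3): a world point X has camera coordinates R X + t. Camera axes: x right, y down, z forward; pixel columns grow to the right and rows downward; lengths in m; the calibration is good to about 2 mm. A picture is of the moment at which its call begins. calibration takes no time and is no camera call.
- close_job(): hands the job in; it is judged then, once.
The state is a dict: "time": time; "joint_positions": joint angles; "qd": joint speeds; "effort": joint torques, N m; "eef_pos": TCP position; "tcp_rot": TCP orientation; "force": force on the tool from outside, world axes, zero at the start; "moment": the same for the moment, N m; "finger_gap": opening from 0.0 (shut) to 1.0 (fully open); "finger_force": force on a finger pad.
Only numpy, scipy, OpenCV 4.12 (cv2) and the standard library are available. Lean on these libraries where they do the work, as an engineer would, in place of code of your own. Each camera call takes 0.05 s, during which the arm holds its last target. There are 200 camera calls.

## Working session

There is one attempt and no reset: what is moved stays moved. The work goes in short steps, Python scripts to look and compute and a tool call to move; the robot and the scene stay as the last step left them, time stands still between calls to the robot, and variables do not carry over. Pictures are saved under pics/ and viewed, at most 10 in all, crops included, and the job is handed in when it is done.

Besides the shell and the picture viewer there is one more tool, called after ">>>" by a JSON object that holds its "name" and its "arguments". drive_tool: Moves the arm, as the interface text tells. Its arguments: {"type":"object","properties":{"deltas":{"type":"array"}},"required":["deltas"]}

```bash
mkdir -p pics
cat > h.py <<'E'
import numpy as np, cv2
from plant import state, cams, close_job
def snap(n,f):
    p,d=cams.capture(n); cv2.imwrite(f'pics/{f}.png',p); np.savez(f'pics/{f}.npz',p=p,d=d); return p,d
def world(n,d):
    c=cams.calibration(n);K=np.array(c['K']);k=np.array([c['k1'],0,0,0.])
    v,u=np.mgrid[0:480,0:640]; 
    q=cv2.undistortPoints(np.stack([u.ravel(),v.ravel()],1).astype(np.float64)[:,None],K,k).reshape(480,640,2)
    P=np.dstack([q[...,0]*d,q[...,1]*d,d])
    W=(P-np.array(c['t']))@np.array(c['R']); W[d<=0]=np.nan; return W
E
python3 - <<'E'
from h import *
s=state();print(s)
for n in('top','scene'):
    p,d=snap(n,n+'0')
    c=cams.calibration(n);print(n,-np.array(c['R']).T@c['t'])
E
```

```text
{'time': 0.0, 'joint_positions': array([-1.15383576e+00,  1.16498681e-01,  1.44226247e+00,  2.34293186e-06,
        1.58400116e+00, -3.78202679e-02]), 'qd': array([-0.00185796, -0.00212759,  0.00014642, -0.00083716,  0.00240308,
        0.00021688]), 'effort': array([-6.15719437e-04, -7.21256876e+01, -6.22613239e+01,  7.79633503e-02,
        2.37287348e-02, -1.06155310e-04]), 'eef_pos': array([ 0.29648976, -0.60641378,  0.40399823]), 'tcp_rot': array([-5.74571993e-04,  9.74257836e-01,  2.25435861e-01, -1.09052757e-04]), 'force': array([-0.28238412,  0.57033673, -0.17805679]), 'moment': array([ 0.00508169,  0.00622147, -0.02363813]), 'finger_force': 0.0, 'finger_gap': 1.0022463312498255}
top [0.47490785 0.05311088 1.07673817]
scene [ 1.34056586 -0.05399753  0.75407251]
```

View pics/top0.png

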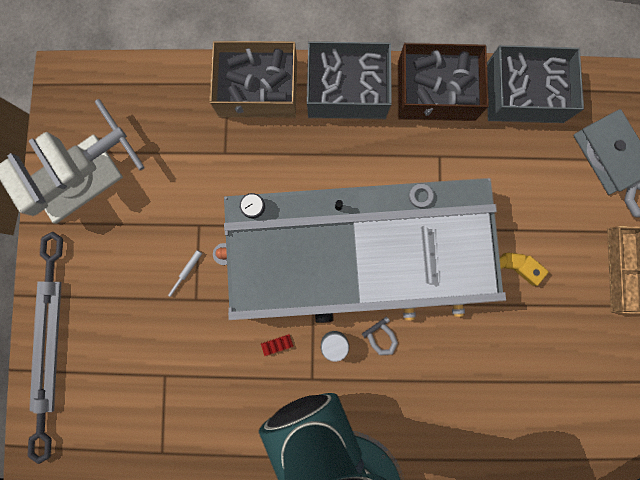

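View pics/scene0.png

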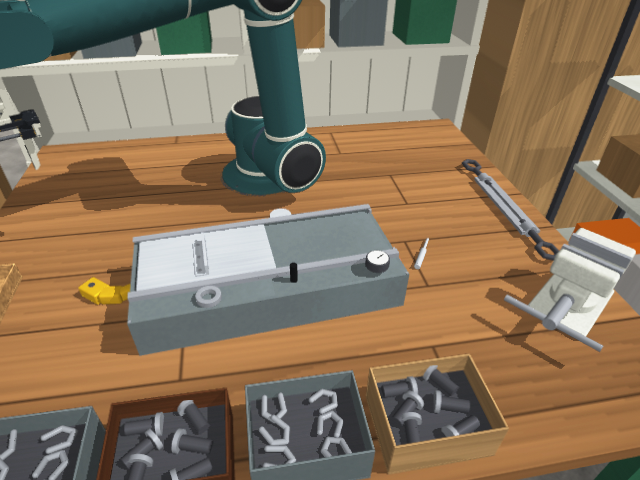

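The top view shows the box with a slight yaw, the hatch over its right part, and the pull at about (431,255). The ring is at (422,195), the roll pin at (339,205) and the gauge at (252,206). The shackle, tin and spring pack lie in front of the box. Next I'll fit the box and pull poses.

Run:
```python
from h import *
d=np.load('pics/top0.npz')['d'];W=world('top',d)
v,u=np.mgrid[0:480,0:640]
reg=(u>215)&(u<515)&(v>170)&(v<325)
m=reg&(W[...,2]>0.085)&(W[...,2]<0.118)
P=W[m][:,:2].astype(np.float32)
(c,s,a)=cv2.minAreaRect(P);b=cv2.boxPoints((c,s,a));print(c,s,a);print(b)
for z0,z1,r in((.096,.1,reg),(.1005,.107,reg),(.107,.114,reg),(.12,.14,reg&(u>400))):
    q=W[r&(W[...,2]>z0)&(W[...,2]<z1)];print(z0,len(q),q.min(0),q.max(0),np.median(q,0))
q=W[reg&(u>400)&(W[...,2]>.122)&(W[...,2]<.14)][:,:2].astype(np.float32);r=cv2.minAreaRect(q);print(r,cv2.boxPoints(r))
e=b; 
# yaw: +y box direction = long axis toward +world y
i=np.argmax([np.linalg.norm(b[k]-b[(k+1)%4]) for k in range(4)]);ly=b[(i+1)%4]-b[i];ly*=np.sign(ly[1]);yaw=np.arctan2(-ly[0],ly[1])
R=np.array([[np.cos(yaw),-np.sin(yaw)],[np.sin(yaw),np.cos(yaw)]])
o=np.array(c)-R@np.array([.025,.0075]);print('yaw',yaw,'o',o)
print('pull in box',(q-o)@R.copy().astype(float).__array__().mean() if 0 else ((np.array(r[0])-o)@R))
for n,(x,y) in dict(bay=(-.009,-.1355),v1=(.025,-.205),v2=(.025,-.093)).items():print(n,o+R@[x,y])
# bystander extents z
for z in(.2,.3):print(np.nanmax(W[reg][:,2]))
```

```text
(0.5560519695281982, -0.03035297989845276) (0.26820680499076843, 0.5872257947921753) 4.912201404571533
[[ 0.3972993   0.25069836]
 [ 0.44758296 -0.33437064]
 [ 0.71480465 -0.31140432]
 [ 0.664521    0.27366468]]
0.096 11870 [ 0.41526039 -0.330567    0.09600073] [0.7128359  0.27118892 0.09999987] [0.56208877 0.08124802 0.09838801]
0.1005 12277 [ 0.40689757 -0.32754754  0.10050008] [0.71213142 0.27069161 0.10699973] [ 0.54057599 -0.12548489  0.10395373]
0.107 5858 [ 0.399219   -0.33254299  0.10700282] [0.69352443 0.26642369 0.11399825] [ 0.5465867  -0.09660161  0.11016195]
0.12 225 [ 0.48372683 -0.17092718  0.12010046] [ 0.60228755 -0.15577202  0.13511483] [ 0.53767543 -0.16205315  0.13008496]
((0.5428116917610168, -0.1620773822069168), (0.11904601752758026, 0.0076799215748906136), 5.0138020515441895) [[ 0.48318085 -0.16345417]
 [ 0.483852   -0.1711047 ]
 [ 0.6024425  -0.16070059]
 [ 0.60177135 -0.15305007]]
yaw 0.08573418 o [ 0.53178601 -0.03996616]
pull in box [ 0.0005289  -0.12260684]
bay [ 0.53442182 -0.17573915]
v1 [ 0.57424817 -0.24207249]
v2 [ 0.5646577  -0.13048385]
0.14745041458667757
0.14745041458667757
```

```bash
cat >> h.py <<'E'
yaw=0.0857;O=np.array([0.5318,-0.0400]);RB=np.array([[np.cos(yaw),-np.sin(yaw)],[np.sin(yaw),np.cos(yaw)]])
def here():
    s=state();w,x,y,z=s['tcp_rot'];a=2*np.arctan2(y,x);p=s['eef_pos']
    print('t',round(s['time'],2),'box xy mm',np.round((p[:2]-O)@RB*1e3,1),'tip z',round((p[2]-.186)*1e3,1),'ang-box deg',round(np.degrees(a-yaw),2),'F',np.round(s['force'],1),'gap',round(s['finger_gap'],2));return p,a
def plan(*wps):
    p,a=here()
    for x,y,z in wps:
        t=np.r_[O+RB@[x/1e3,y/1e3],z/1e3+.186]-p
        print((x,y,z),'-> cm',np.round([100*(t[0]*np.cos(a)+t[1]*np.sin(a)),100*(t[0]*np.sin(a)-t[1]*np.cos(a)),-100*t[2]],2))
E
python3 - <<'E'
from h import *
plan((-3,-165,200),(-3,-165,114))
E
```

```text
t 0.1 box xy mm [-282.9 -544.2] tip z 218.1 ang-box deg 21.15 F [ 0.2 -1.  -0.2] gap 1.0
(-3, -165, 200) -> cm [ 39.78 -25.27   1.81]
(-3, -165, 114) -> cm [ 39.78 -25.27  10.41]
```

>>> {"name": "drive_tool", "arguments": {"deltas": [0,4,-2.5,0,-6,0,8,-5,0,-12,0,12,-7.6,0,-18,0,16,-10,0,-24,0,20,-12.7,0.5,-30,0,24,-15.2,1,-36,0,28,-17.8,1.5,-42,0,32,-20.3,1.8,-48,0,36,-22.8,1.8,-55,0,39,-24.8,1.8,-62,0,39.8,-25.3,1.8,-68.9,0,39.8,-25.3,1.8,-68.9]}}

```text
time: 1.1
eef_pos: [0.5446, -0.2004, 0.3863]
tcp_rot: [-0.0, 0.672, 0.741, 0.0]
force: [0.2, -0.6, 0.3]
finger_gap: 0.19
finger_force: 0.0
```

Run:
```python
from h import *
plan((-3,-165,114),(-3,-140,114))
```

```text
t 1.1 box xy mm [  -1.  -160.9] tip z 200.3 ang-box deg 90.65 F [ 0.2 -0.6  0.3] gap 0.19
(-3, -165, 114) -> cm [-0.41 -0.2   8.63]
(-3, -140, 114) -> cm [ 2.09 -0.18  8.63]
```

>>> {"name": "drive_tool", "arguments": {"deltas": [0,-0.4,-0.2,3,-0.6,0,-0.4,-0.2,6,-0.6,0,-0.4,-0.2,8,-0.6,0,-0.4,-0.2,8.6,-0.6,0,0.6,-0.2,8.6,-0.6,0,1.6,-0.2,8.6,-0.6,0,2.3,-0.2,8.6,-0.6,0,2.8,-0.2,8.6,-0.6,0,3.3,-0.2,8.6,-0.6,0,3.8,-0.2,8.6,-0.6,0,4.3,-0.2,8.6,-0.6,0,4.8,-0.2,8.6,-0.6]}}

```text
time: 2.1
eef_pos: [0.5368, -0.1563, 0.3012]
tcp_rot: [0.0, 0.672, 0.741, 0.0]
force: [0.2, -3.4, 3.2]
finger_gap: 0.009
finger_force: 1.7
```

Run:
```python
from h import *
plan((-3,100,114),(-3,130,114))
```

```text
t 2.1 box xy mm [  -5.  -116.3] tip z 115.2 ang-box deg 90.64 F [ 0.2 -3.4  3.2] gap 0.01
(-3, 100, 114) -> cm [21.62  0.44  0.12]
(-3, 130, 114) -> cm [24.62  0.47  0.12]
```

>>> {"name": "drive_tool", "arguments": {"deltas": [0,1,0,0,0,0,2.5,0,0,0,0,4.5,0.1,0,0,0,6.5,0.1,0,0,0,8.5,0.2,0,0,0,10.5,0.2,0,0,0,12.5,0.2,0,0,0,14.5,0.3,0,0,0,16.5,0.3,0,0,0,18.5,0.4,0,0,0,19.8,0.4,0,0,0,20.5,0.4,0,0]}}

```text
time: 3.1
eef_pos: [0.5205, 0.0492, 0.3005]
tcp_rot: [-0.0, 0.672, 0.741, -0.0]
force: [-1.0, -4.9, 0.3]
finger_gap: 0.004
finger_force: 1.8
```

Run:
```python
from h import *
plan((-3,120,114),(-3,130,114))
p,d=cams.capture('top');W=world('top',d)
B=(W[...,:2]-O)@RB
q=B[(W[...,2]>.122)&(W[...,2]<.134)&(abs(B[...,0])<.07)&(B[...,1]>-.1)&(B[...,1]<.2)];print(len(q),np.percentile(q,[2,50,98],axis=0))
```

```text
t 3.1 box xy mm [-3.6 89.8] tip z 114.5 ang-box deg 90.71 F [-1.  -4.9  0.3] gap 0.0
(-3, 120, 114) -> cm [3.02 0.1  0.05]
(-3, 130, 114) -> cm [4.02 0.11 0.05]
9 [[-0.05958317  0.10141293]
 [-0.05741857  0.10356934]
 [-0.05529191  0.10575207]]
```

>>> {"name": "drive_tool", "arguments": {"deltas": [0,0.5,0,0,0,0,1,0,0,0,0,1.5,0,0,0,0,2,0,0,0,0,2.3,0,0,0,0,2.6,0.1,0,0,0,2.8,0.1,0,0,0,3,0.1,0,0]}}

```text
time: 3.82
eef_pos: [0.519, 0.0779, 0.3006]
tcp_rot: [-0.0, 0.672, 0.741, -0.0]
force: [-1.6, -3.0, -1.6]
finger_gap: 0.001
finger_force: 1.6
```

>>> {"name": "drive_tool", "arguments": {"deltas": [0,0.2,0,0,0,0,0.4,0,0,0,0,0.6,0,0,0,0,0.7,0,0,0,0,0.8,0,0,0]}}

```text
time: 4.23
eef_pos: [0.5182, 0.0858, 0.3007]
tcp_rot: [0.0, 0.672, 0.741, 0.0]
force: [0.5, -3.1, -2.4]
finger_gap: 0.005
finger_force: 1.5
```

>>> {"name": "drive_tool", "arguments": {"deltas": [0,0.1,0,0,0,0,0.2,0,0,0,0,0.3,0,0,0,0,0.4,0,0,0]}}

```text
time: 4.57
eef_pos: [0.5178, 0.0897, 0.3008]
tcp_rot: [0.0, 0.672, 0.741, 0.0]
force: [1.9, -8.9, -2.9]
finger_gap: 0.005
finger_force: 4.8
```

>>> {"name": "drive_tool", "arguments": {"deltas": [0,0.1,0,0,0,0,0.2,0,0,0,0,0.2,0,0,0]}}

```text
time: 4.82
eef_pos: [0.5178, 0.0906, 0.3008]
tcp_rot: [0.002, 0.672, 0.74, -0.001]
force: [0.7, -20.5, -1.6]
finger_gap: 0.006
finger_force: 10.4
```

>>> {"name": "drive_tool", "arguments": {"deltas": [0,-0.5,0,0,0,0,-1,0,0,0,0,-1,0,-4,0,0,-1,0,-8,0,0,-1,0,-8,0]}}

```text
time: 5.23
eef_pos: [0.519, 0.0817, 0.3887]
tcp_rot: [0.003, 0.672, 0.741, 0.004]
force: [0.7, -0.7, 1.6]
finger_gap: 0.005
finger_force: 0.0
```

Run:
```python
from h import *
here()
p,d=snap('top','top1')
p2,d2=snap('scene','scene1')
cv2.imwrite('pics/c.png',np.hstack([cv2.resize(p[150:350,300:520],None,fx=1.8,fy=1.8),cv2.resize(p2[190:390,100:320],None,fx=1.8,fy=1.8)]))
```

```text
t 5.23 box xy mm [ -2.4 122.4] tip z 202.7 ang-box deg 90.65 F [ 0.7 -0.7  1.6] gap 0.01
```

View pics/c.png

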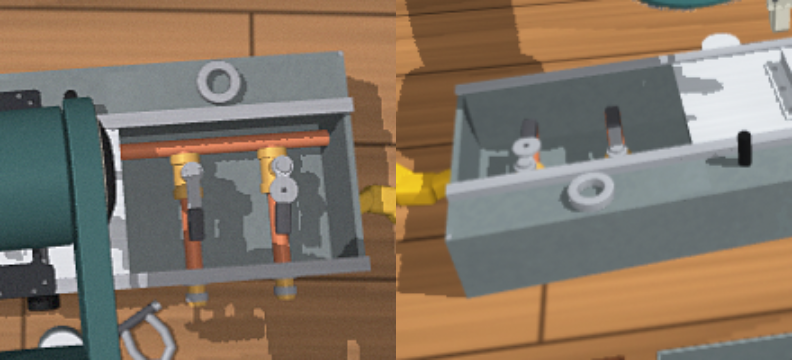

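The bay is open. The tag disc is on the right valve (crop (285,190)), in the y −205 place, and the plain valve is at the left. I'll measure the handles.

Run:
```python
from h import *
d=np.load('pics/top1.npz')['d'];W=world('top',d);B=(W[...,:2]-O)@RB*1e3;z=W[...,2]
for y0 in(-205,-93):
    m=(z>.058)&(z<.09)&(abs(B[...,1]-y0)<40)&(B[...,0]<40)&(B[...,0]>-80)
    q=B[m];print(y0,len(q),q.min(0),q.max(0))
    g=q[q[:,0]<-22];print(' grip med',np.median(g,0),np.percentile(g[:,1],[3,97]),'ang',np.arctan2(np.median(g[:,1])-y0,25-np.median(g[:,0])), 'z',np.median(z[m]))
plan((-35,-245,200),(-35,-245,66))
```

```text
-205 477 [ -59.8110984  -218.95809884] [  37.75061378 -185.05171414]
 grip med [ -40.1362611 -198.0250076] [-207.71084638 -189.48547561] ang 0.10667658780266236 z 0.07533772124944699
-93 385 [ -58.96983679 -106.03669235] [ 36.52450442 -80.89517023]
 grip med [-40.94631333 -91.54229924] [-100.56272086  -83.83105557] ang 0.02210075661864562 z 0.07384649636863655
t 5.33 box xy mm [ -2.6 122.4] tip z 196.5 ang-box deg 90.66 F [-1.3  0.2 -0.2] gap 0.01
(-35, -245, 200) -> cm [-36.7   -3.66  -0.35]
(-35, -245, 66) -> cm [-36.7   -3.66  13.05]
```

>>> {"name": "drive_tool", "arguments": {"deltas": [0,-3,-0.5,0,0,0,-7,-1,0,0,0,-11,-1.5,0,0,0,-15,-2,0,0,0,-19,-2.5,0,0,0,-23,-3,0,0,0,-27,-3.5,0,0,0,-31,-4,0,0,0,-34,-4.4,0,0.6,0,-36.2,-4.5,0,0.6,0,-36.7,-4.5,0,0.6,0,-36.7,-4.5,0,0.6]}}

```text
time: 6.33
eef_pos: [0.5092, -0.289, 0.3791]
tcp_rot: [-0.001, 0.676, 0.736, -0.0]
force: [0.2, -0.3, -1.3]
finger_gap: 0.006
finger_force: 0.0
```

```bash
cat >> h.py <<'E'
def arc(t,r=68,e=0):
    h=17.5*np.sin(t)+7.5*np.cos(t)
    return np.round(np.array([25,-205])+r*np.array([-np.cos(t),np.sin(t)])+(9+h-e)*np.array([-np.sin(t),-np.cos(t)]),1)
E
python3 - <<'E'
from h import *
plan((-43,-245,61),*[(*arc(t),61) for t in (0.1,.3,.5,.7,.9,1.1,1.3,1.45,1.571)])
E
```

```text
t 6.33 box xy mm [ -43.8 -246.1] tip z 193.1 ang-box deg 89.95 F [ 0.2 -0.3 -1.3] gap 0.01
(-43, -245, 61) -> cm [ 0.11  0.08 13.21]
(np.float64(-44.5), np.float64(-216.3), 61) -> cm [ 2.98 -0.07 13.21]
(np.float64(-46.3), np.float64(-205.3), 61) -> cm [ 4.08 -0.25 13.21]
(np.float64(-46.2), np.float64(-193.4), 61) -> cm [ 5.27 -0.24 13.21]
(np.float64(-43.8), np.float64(-181.1), 61) -> cm [ 6.5  -0.   13.21]
(np.float64(-38.7), np.float64(-168.7), 61) -> cm [ 7.74  0.5  13.21]
(np.float64(-30.8), np.float64(-157.1), 61) -> cm [ 8.9   1.29 13.21]
(np.float64(-20.0), np.float64(-146.9), 61) -> cm [ 9.92  2.37 13.21]
(np.float64(-10.3), np.float64(-140.8), 61) -> cm [10.54  3.34 13.21]
(np.float64(-1.5), np.float64(-137.0), 61) -> cm [10.92  4.22 13.21]
```

>>> {"name": "drive_tool", "arguments": {"deltas": [0,0,0,3,0,0,0,0,6,0,0,0,0,9,0,0,0,0,11,0,0,0,0,12.5,0,0,0,0,13,0,0,1,0,13,0,0,2,0,13,0,0,3,-0.1,13,0,0,3.5,-0.2,13,0,0,4.1,-0.2,13,0,0,4.1,-0.2,13,0]}}

```text
time: 7.33
eef_pos: [0.5039, -0.2459, 0.2523]
tcp_rot: [0.001, 0.676, 0.737, 0.0]
force: [0.3, -3.7, 0.3]
finger_gap: 0.004
finger_force: 1.3
```

Run:
```python
from h import *
plan(*[(*arc(t),62) for t in (.4,.5,.6,.7,.8,.9,1.,1.1,1.2,1.3,1.4,1.5,1.571)])
```

```text
t 7.33 box xy mm [ -45.4 -202.7] tip z 66.3 ang-box deg 90.1 F [ 0.3 -3.7  0.3] gap 0.0
(np.float64(-46.5), np.float64(-199.4), 62) -> cm [ 0.33 -0.11  0.43]
(np.float64(-46.2), np.float64(-193.4), 62) -> cm [ 0.93 -0.07  0.43]
(np.float64(-45.3), np.float64(-187.3), 62) -> cm [1.54 0.02 0.43]
(np.float64(-43.8), np.float64(-181.1), 62) -> cm [2.16 0.17 0.43]
(np.float64(-41.6), np.float64(-174.9), 62) -> cm [2.78 0.39 0.43]
(np.float64(-38.7), np.float64(-168.7), 62) -> cm [3.4  0.68 0.43]
(np.float64(-35.1), np.float64(-162.8), 62) -> cm [3.99 1.04 0.43]
(np.float64(-30.8), np.float64(-157.1), 62) -> cm [4.56 1.47 0.43]
(np.float64(-25.8), np.float64(-151.8), 62) -> cm [5.09 1.97 0.43]
(np.float64(-20.0), np.float64(-146.9), 62) -> cm [5.58 2.55 0.43]
(np.float64(-13.7), np.float64(-142.7), 62) -> cm [6.   3.18 0.43]
(np.float64(-6.7), np.float64(-139.1), 62) -> cm [6.36 3.89 0.43]
(np.float64(-1.5), np.float64(-137.0), 62) -> cm [6.56 4.41 0.43]
```

>>> {"name": "drive_tool", "arguments": {"deltas": [0,0.4,-0.1,0.2,0,0,0.9,-0.1,0.3,0,0,1.5,0,0.3,0,0,2.1,0.2,0.3,0,0,2.7,0.4,0.3,0,0,3.4,0.7,0.3,0,0,4,1,0.3,0,0,4.5,1.5,0.3,0,0,5,2,0.3,0,0,5.4,2.5,0.3,0,0,5.6,2.8,0.3,0,0,5.6,2.8,0.3,0]}}

```text
time: 8.33
eef_pos: [0.5271, -0.1883, 0.2487]
tcp_rot: [0.001, 0.676, 0.737, -0.0]
force: [-0.5, -1.4, 1.1]
finger_gap: 0.002
finger_force: 0.9
```

Run:
```python
from h import *
plan(*[(*arc(t),62) for t in (1.4,1.5,1.571)])
p,d=snap('scene','s2');p2,d2=snap('top','t2')
cv2.imwrite('pics/c2.png',np.hstack([cv2.resize(p2[150:350,300:520],None,fx=1.8,fy=1.8),cv2.resize(p[190:390,100:320],None,fx=1.8,fy=1.8)]))
```

```text
t 8.33 box xy mm [ -17.4 -147.3] tip z 62.7 ang-box deg 90.09 F [-0.5 -1.4  1.1] gap 0.0
(np.float64(-13.7), np.float64(-142.7), 62) -> cm [0.46 0.37 0.07]
(np.float64(-6.7), np.float64(-139.1), 62) -> cm [0.82 1.07 0.07]
(np.float64(-1.5), np.float64(-137.0), 62) -> cm [1.03 1.59 0.07]
```

View pics/c2.png

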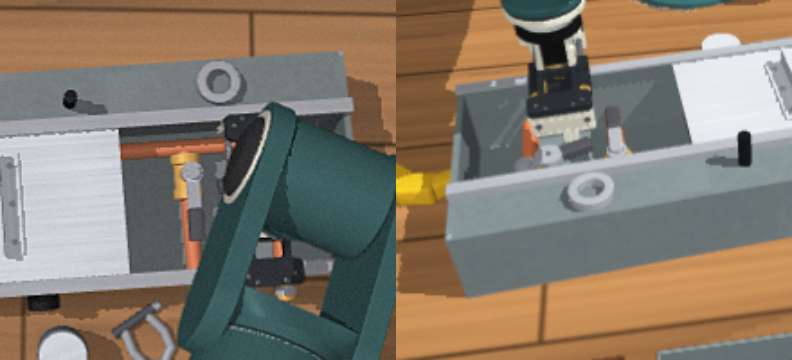

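The right crop shows the tagged lever (about (578,150)) turned most of the way. The plain lever is untouched and the hatch is still open. I'll push the rest gently.

>>> {"name": "drive_tool", "arguments": {"deltas": [0,0.3,0.3,0,0,0,0.5,0.5,0,0,0,0.7,0.8,0,0,0,0.8,1.1,0,0,0,0.9,1.3,0,0,0,0.9,1.4,0,0,0,0.9,1.4,0,0]}}

```text
time: 9.02
eef_pos: [0.54, -0.1787, 0.2479]
tcp_rot: [-0.0, 0.676, 0.737, -0.0]
force: [-2.9, -2.9, 1.5]
finger_gap: 0.004
finger_force: 1.7
```

```bash
python3 -c "
from h import *
here()"
```

```text
t 9.02 box xy mm [  -3.7 -138.9] tip z 61.9 ang-box deg 90.05 F [-2.9 -2.9  1.5] gap 0.0
```

>>> {"name": "drive_tool", "arguments": {"deltas": [0,0,0.1,0,0,0,0,0.2,0,0,0,0,0.2,0,0]}}

```text
time: 9.27
eef_pos: [0.5421, -0.1785, 0.2478]
tcp_rot: [-0.0, 0.676, 0.737, 0.0]
force: [-4.6, 1.3, 3.0]
finger_gap: 0.004
finger_force: 2.3
```

>>> {"name": "drive_tool", "arguments": {"deltas": [0,0,0.1,0,0,0,0,0.2,0,0,0,0,0.3,0,0,0,0,0.3,0,0]}}

```text
time: 9.6
eef_pos: [0.545, -0.1781, 0.2477]
tcp_rot: [-0.001, 0.676, 0.737, 0.0]
force: [-4.3, 2.1, 2.5]
finger_gap: 0.007
finger_force: 2.2
```

>>> {"name": "drive_tool", "arguments": {"deltas": [0,0,0.1,0,0,0,0,0.2,0,0,0,0,0.2,0,0]}}

```text
time: 9.85
eef_pos: [0.5462, -0.178, 0.2477]
tcp_rot: [-0.002, 0.676, 0.737, -0.001]
force: [-22.2, 3.1, 12.9]
finger_gap: 0.003
finger_force: 10.9
```

At the stop with 22 N. I'll back off, lift and clear the view.

>>> {"name": "drive_tool", "arguments": {"deltas": [0,0,-0.5,0,0,0,-0.3,-1.5,0,0,0,-0.5,-2.5,0,0,0,-0.5,-2.5,-3,0,0,-0.5,-2.5,-7,0,0,-0.5,-2.5,-11,0,0,-0.5,-2.5,-14,0,0,-4,-2.5,-16,0,0,-8,-2.5,-18,0,0,-12,-2.5,-18,0,0,-16,-2.5,-18,0,0,-18,-2.5,-18,0]}}

```text
time: 10.85
eef_pos: [0.5366, -0.3635, 0.4278]
tcp_rot: [0.0, 0.677, 0.736, -0.0]
force: [-0.1, 0.7, 0.1]
finger_gap: 0.006
finger_force: 0.0
```

>>> {"name": "drive_tool", "arguments": {"deltas": [0,-3,-2,0,0,0,-6,-4,0,0,0,-9,-6,0,0,0,-12,-8,0,0,0,-12,-8,0,0,0,-12,-8,0,0]}}

```text
time: 11.35
eef_pos: [0.4667, -0.4876, 0.4275]
tcp_rot: [-0.0, 0.677, 0.736, 0.0]
force: [-0.2, 0.6, 0.1]
finger_gap: 0.003
finger_force: 0.0
```

Run:
```python
from h import *
here()
p,d=snap('top','t3');W=world('top',d);B=(W[...,:2]-O)@RB*1e3;z=W[...,2]
q=B[(z>.058)&(z<.09)&(B[...,1]>-165)&(B[...,1]<-115)&(abs(B[...,0]-20)<40)];print('tag grip',len(q),np.median(q,0),np.polyfit(q[:,1],q[:,0],1))
q=B[(z>.058)&(z<.09)&(abs(B[...,1]+93)<25)&(B[...,0]<-22)&(B[...,0]>-80)];print('plain',np.median(q,0))
q=B[(z>.122)&(z<.134)&(abs(B[...,0])<70)&(B[...,1]>50)&(B[...,1]<250)];print('pull',np.median(q,0))
cv2.imwrite('pics/c3.png',cv2.resize(p[150:380,160:560],None,fx=1.8,fy=1.8))
```

```text
t 11.35 box xy mm [-103.2 -440.4] tip z 241.5 ang-box deg 89.89 F [-0.2  0.6  0.1] gap 0.0
tag grip 180 [  24.50615358 -143.07184405] [-4.01307382e-03  2.39385166e+01]
plain [-40.95133824 -91.42613587]
pull [  0.92598935 143.08152728]
```

View pics/c3.png

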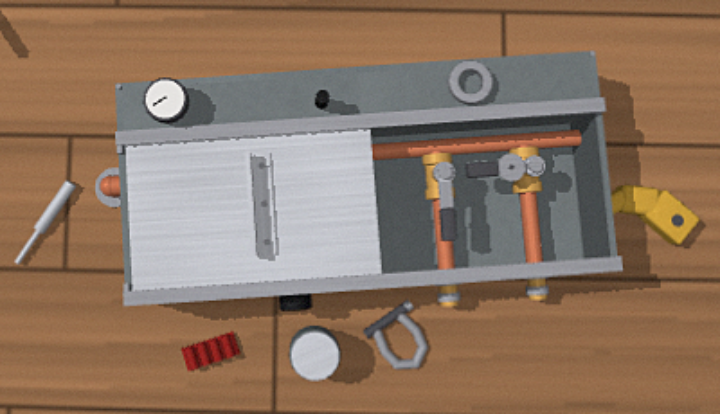

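The tagged lever (around (500,168)) points along +y, fitted within 0.3° of shut. The plain lever is still open, the hatch is at its stop and the bystanders haven't moved, so I'm handing in.

```bash
python3 -c "
from h import *
print(close_job())"
```

```text
the job is handed in; nothing more can be done
None
```

I handed the job in at about 11.5 s of the 48 s allowed: the hatch is open at its stop, the tagged valve is shut at its stop, the plain valve is still open, the bystanders look unmoved in the last picture, and the highest wrist force I read was about 26 N; the hand-in returned no verdict.

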